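# Put a clay finial away under the drying roof

### The arm

A 6-joint arm with a two-finger parallel gripper is mounted at the origin on the work surface. World frame = base frame: x ahead of the robot, y to its left, z up, the work surface at z = 0. Lengths are in mm, angles in rad, forces in N, time in s.
With the tool pointing down it reaches from about 300 to 875 mm from the base axis. Payload 4.2 kg.
Tool frame: the origin (TCP) lies at the very end of the fingers, on their centre line; the grasp point (between the pads) lies 19 mm behind it (bot.tcp_to_grasp is the distance from the TCP to the grasp point, in mm); y points along the fingers, z is the direction in which the jaws open and shut, and the axes are right-handed (so a half turn about y gives the same grasp; the last joint's range is limited). The gripper opens to 85 mm and grips with 20 to 120 N. Pads are 22 mm wide; open, the fingers measure 114 mm over their backs; the gripper's body (76 mm by 85 mm) begins 54 mm behind the grasp point. The pads swing forward as they close: fully open they stand 13 mm farther back than shut.
Start: joints at [-0.02, 0.32, 1.565, -0, 1.257, -0.02], TCP at [575.017, 0, 196.238] pointing down, gripper open.
Joint ranges: [-3.11, 3.11], [-0.84, 2.01], [0.21, 2.61], [-1.34, 4.49], [0.05, 2.63], [-2.56, 2.56]. Speed limits (rad/s): [2.57, 2.57, 3.14, 3.14, 3.14, 3.14].

### API

Orientations are given as a unit quaternion [w, x, y, z].
In Python, from cell import bot gives the robot as it stands.
- The arm moves only by the shell command python3 -m creep 'ROWS' [FORCE]. ROWS is JSON, a list of rows, each an object with "slide": the shift along the tool's x, y, z in cm, a list of three; "rot": the turn, a rotation vector about the tool's x, y, z in degrees, a list of three; "gripper": the finger opening in cm, from 0 to 8.54. In form: [{"slide": [dx, dy, dz], "rot": [ax, ay, az], "gripper": gripper}, ...]. A call has 1 to 12 rows; each row is the pose to reach, as a shift and turn from the pose commanded when the call began, along the tool's axes at that moment; what a row does not reach only later rows make up. A row lasts 1/12 s, in which the tool goes at most 41.7 mm and 7.16 degrees, less where a joint would pass 70% of its speed; a pose out of reach is approached as far as the arm can. A call with a gripper value outside its range is refused whole. The fingers move at their own pace and stop on an object; FORCE is the grip in N (left out, the last holds). Time passes only in rows, so rows that repeat a pose let the fingers close. It gives the time, the measured TCP pose, the force and the opening at its end, in the units of the state.
- bot.read_state(): the state, without advancing time (a new reading comes with each control period).
- bot.capture(name): name is "scene" or "side" or "wrist"; returns the picture (420x560x3 uint8, red, green, blue); there is no depth.
- bot.calibration(name): a dict with "fx", "fy", "cx", "cy" (pixels), "k1" (the pictures are not rectified: a ray, as slopes to the right and down, at radius r is drawn at 1 + k1 r^2 times it, then the intrinsics apply), "R" (3x3) and "t" (3): a world point X has camera coordinates R X + t; the wrist camera has in their place "hand_eye" (4x4, takes a point from camera to tool coordinates, whose origin is the TCP and whose axes are the tool frame's). Camera axes: x right, y down, z forward; pixel columns grow to the right and rows downward; lengths in mm; the calibration is good to about 2 mm. A picture is of the moment at which its call begins: read the wrist's pose just before it. calibration takes no time and is no camera call.
- bot.hand_in(): hands the job in, once; it reports no verdict.
The state is a dict: "t": time; "joints": joint angles; "qd": joint speeds; "tau": joint torques, N m; "ee_pos": TCP position; "ee_rot": TCP orientation; "wrist_force": force on the tool from outside, world axes, zero at the start; "ft_torque": the same for the moment, N m; "width": finger opening in mm.
Only numpy, scipy, OpenCV 4.12 (cv2) and the standard library are available. Lean on these libraries where they do the work, as an engineer would, in place of code of your own. Each camera call takes 0.05 s, during which the arm holds its last target. There are 200 camera calls.

### The job

Lift the tall clay finial out of the crate, leaving the squat pot in there, and stand it upright, without dropping it, on the far half of the sliding board while the board is still out in front of the drying roof. Then push the board gently along between its rails under the roof until it is fully home against the end stop, with the finial still standing on it, wholly under the roof. Do not tip the finial over and leave the bowl beside the rack and the water bottle where they are.

Things in the scene. Friction and masses are not known exactly. Their poses are not given: they have to be found in the camera images.
- rack: Fixed wooden drying rack; origin: centre of underside; x runs away from the robot, in under the roof. Slab 400 (x) x 180, top at z=12. Side rails 140 apart inside, tops at z=26; near end (x=-200) open. End stop face at x=185, 46 high. Slatted roof over x=55..200, full width, underside at z=172 (beams), 186 (slats), top with tiles 216, on 4 posts on the rails; open front and back.
- board: Loose wooden board, 200 (x) x 130 x 25 thick, 0.4 kg, flat on the rack's slab between the rails; origin: centre of underside; x as the rack's. Starts out in front of the roof. Push its near edge (x=-100). Fully home, its far edge (x=100) touches the end stop: origin at x=85 in the rack's frame, near edge still 70 mm out in front of the roof.
- finial: Tall round clay finial, 120 high, 0.3 kg; origin: centre of underside, z up its axis. Foot 64 across and 12 thick, belly 58 across at z=42, waist 28 across at z=70, cylindrical head 40 across from z=78 to 106 (the place to grip), small tip above. Starts standing in the crate.
- pot: Squat round clay pot, 58 mm high, 72 across at its widest; origin at the centre of its underside. Stands in the crate beside the finial, and stays there.
- crate: Fixed open slatted wooden crate, 172 (x) by 232 (y) by 75 mm high, walls and floor 6 mm thick; origin at the centre of its underside on the table, z up. The finial and the pot stand on its floor side by side along y, either way round, some 110 mm apart.
- lamp_bowl: Small clay bowl, 90 across, 35 high, on the table at the left of the rack; origin under its centre. To be left alone.
- water_bottle: Clear bottle, 70 across, 190 high, standing right of the rack, beyond the crate; origin under its centre. To be left alone.
Not all that is in view belongs to the job. What is shaped like the finial but orange or turquoise is not meant. Leave any purple look-alike of the board alone.

How it is judged (in metres and radians):
On the way:
1. The finial stands upright on the board, released and still, while the board is still out in front of the roof (angle between finial's own z axis and vertical below 0.12 rad and z of finial in the frame of board between 0.019 and 0.031 m and x of board in the frame of rack below -0.03 m and x of finial in the frame of board above -0.01 m and contact force between finial and the fingers below 0.1 N and linear speed of finial below 0.03 m/s), for 0.2 s.
At the end, for the whole second after the job is handed in: Board flat and against the end stop (within 7 mm); finial upright on it (within 7 degrees), wholly under the roof (axis at 84 to 158 mm along the rack's x); both at rest; pot still in the crate; bowl and bottle within 50 mm of their starts (angle between finial's own z axis and vertical below 0.12 rad and z of finial in the frame of board between 0.019 and 0.031 m and x of board in the frame of rack above 0.078 m and z of board in the frame of rack below 0.018 m and x of finial in the frame of rack between 0.084 and 0.158 m and linear speed of each of finial, board below 0.02 m/s and horizontal distance between pot and crate below 0.12 m and height (world z) of pot below 0.06 m); the robot touches nothing.
It fails at once if The finial is tipped over (more than 45 degrees from upright) (angle between finial's own z axis and vertical above 0.785 rad).
It fails at once if The finial is dropped or shoved hard: it moves faster than 0.5 m/s while not held (contact force between finial and the fingers below 0.05 N and linear speed of finial above 0.5 m/s).
It fails at once if The bowl or the bottle is moved by more than 50 mm (distance of any of lamp_bowl, water_bottle from where it was at the start of the episode above 0.05 m).
It also fails if it takes over 56 s, if anything falls off the work surface, if the arm or the gripper's body presses on something with over 40 N, if the wrist force passes 120 N, or if a joint passes its speed limit or range.

## Working session

There is one attempt and no reset: what is moved stays moved. The work goes in short steps, Python scripts to look and compute and a shell command to move; the robot and the scene stay as the last step left them, time stands still between calls to the robot, and variables do not carry over. Pictures are saved under pics/ and viewed, about 8 in all and at most 12, crops included, and the job is handed in when it is done.

```bash
mkdir -p pics; ls; python3 - <<'E'
from cell import bot
import cv2
s=bot.read_state();print({k:s[k] for k in('t','ee_pos','ee_rot','width','wrist_force')})
for n in('scene','side'):
    c=bot.calibration(n);print(n,c)
    cv2.imwrite(f'pics/{n}0.png',bot.capture(n)[:,:,::-1])
print(bot.calibration('wrist'))
E
```

```text
pics
{'t': 0.0, 'ee_pos': array([5.74437011e+02, 1.43332867e-02, 1.95366523e+02]), 'ee_rot': array([ 0.49955254, -0.50044062,  0.50047167, -0.49953434]), 'width': 85.22007100564677, 'wrist_force': array([0.20398558, 0.85533121, 0.32632037])}
scene {'fx': 484.36307694086537, 'fy': 484.36307694086537, 'cx': 280.60005439307747, 'cy': 207.0097185680891, 'k1': -0.016160996766241394, 'R': array([[-0.53524103,  0.84462082, -0.01151987],
       [ 0.49370362,  0.30173868, -0.81560438],
       [-0.68540045, -0.44223233, -0.57849528]]), 't': array([ 300.9034602 , -192.36543504, 1456.68740991])}
side {'fx': 434.680282689362, 'fy': 434.680282689362, 'cx': 277.4363641050668, 'cy': 214.0520655200626, 'k1': -0.11465807517049972, 'R': array([[ 0.99404602, -0.10769739,  0.01654639],
       [-0.07449215, -0.78253145, -0.6181387 ],
       [ 0.07952   ,  0.61322574, -0.78589488]]), 't': array([-515.16635265,   35.32955541, 1069.54803026])}
{'fx': 362.61992131928105, 'fy': 362.61992131928105, 'cx': 278.0026901639169, 'cy': 209.27730293934115, 'k1': 0.017219763495694772, 'hand_eye': array([[ 8.22801801e-05,  9.64890786e-01,  2.62651412e-01,
        -6.60788001e+01],
       [-4.11888855e-05, -2.62651409e-01,  9.64890789e-01,
        -1.79127504e+02],
       [ 9.99999996e-01, -9.02097068e-05,  1.81317709e-05,
         8.45509920e-01],
       [ 0.00000000e+00,  0.00000000e+00,  0.00000000e+00,
         1.00000000e+00]])}
```

View pics/scene0.png

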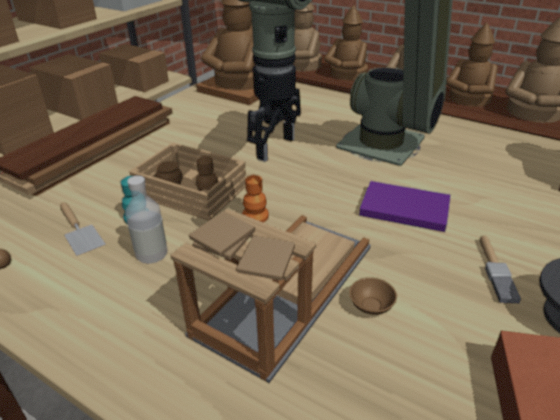

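View pics/side0.png

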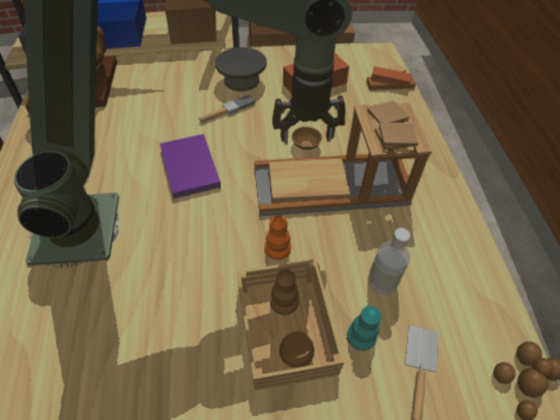

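The scene view shows the crate at about (190,180), with the finial at (206,172) and the pot at (170,172). In the side view the finial is at (285,290), the pot at (297,348), the board at (310,178) and the roof at (390,120). The orange and turquoise look-alikes stand outside the crate. I'll zoom the side view for accurate pixels.

```bash
cat > h.py <<'E'
import numpy as np, cv2
from scipy.spatial.transform import Rotation as Ro
from cell import bot
def rot(s): q=s['ee_rot']; return Ro.from_quat([q[1],q[2],q[3],q[0]]).as_matrix()
def cam(name,s=None):
    c=bot.calibration(name)
    if name=='wrist':
        T=np.eye(4);T[:3,:3]=rot(s);T[:3,3]=s['ee_pos'];T=T@c['hand_eye'];R=T[:3,:3].T;t=-R@T[:3,3]
    else: R,t=c['R'],c['t']
    return c,R,t
def ray(name,uv,s=None):
    c,R,t=cam(name,s);d=np.array([(uv[0]-c['cx'])/c['fx'],(uv[1]-c['cy'])/c['fy']]);p=d.copy()
    for _ in range(20): p=d/(1+c['k1']*(p@p))
    return -R.T@t, R.T@np.r_[p,1]
def onz(name,uv,z,s=None):
    o,d=ray(name,uv,s); return o+d*(z-o[2])/d[2]
def proj(name,X,s=None):
    c,R,t=cam(name,s);x=R@np.asarray(X,float)+t;p=x[:2]/x[2];p=p*(1+c['k1']*(p@p));return p*c['fx']+[c['cx'],c['cy']]
def tri(a,b):
    (o1,d1),(o2,d2)=a,b;k=np.linalg.lstsq(np.c_[d1,-d2],o2-o1,rcond=None)[0]
    return (o1+k[0]*d1+o2+k[1]*d2)/2, np.linalg.norm(o1+k[0]*d1-o2-k[1]*d2)
E
python3 - <<'E'
import cv2,numpy as np
a=cv2.imread('pics/side0.png');b=cv2.imread('pics/scene0.png')
f=lambda i,y,x:cv2.resize(i[y:y+75,x:x+100],None,fx=4,fy=4,interpolation=3)
o=np.vstack([np.hstack([f(a,145,240),f(a,145,335)]),np.hstack([f(a,258,235),f(b,145,130)])])
cv2.imwrite('pics/z1.png',o)
E
```

```text
(no output)
```

View pics/z1.png

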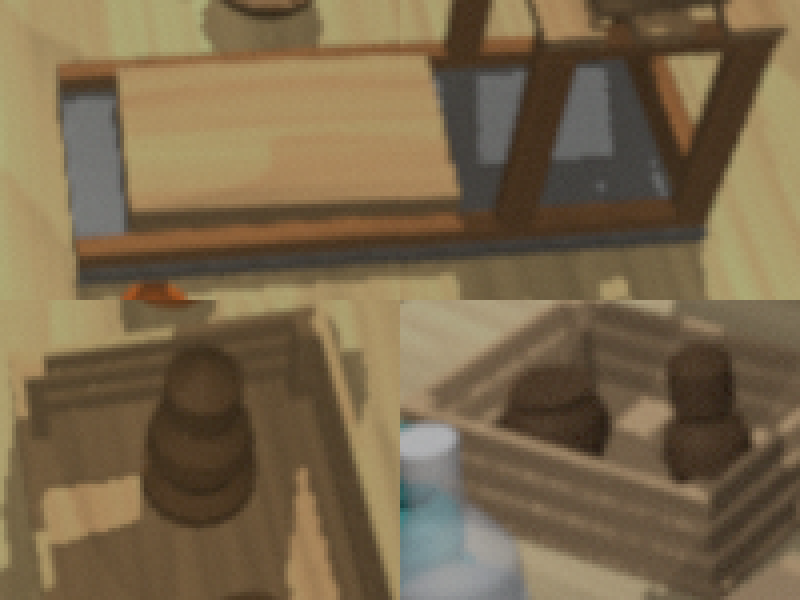

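```bash
python3 - <<'E'
from h import *
np.set_printoptions(precision=1,suppress=True)
B=[onz('side',p,37)[:2] for p in((269.5,162),(273,198),(350,194.2),(342.5,158.8))]
print('board',B,np.mean(B,0))
for i,j in((1,2),(0,3),(1,0),(2,3)): d=B[j]-B[i];print(np.linalg.norm(d),np.degrees(np.arctan2(d[1],d[0])))
for n,p,z in(('railL near',(255,161.8),26),('railR near',(259.5,206.2),26),('slabR far',(411,203.8),12),('slabR near',(259.8,215.5),0),('slabR far0',(411,205),0)): print(n,onz('side',p,z))
# finial: foot/belly/head guesses
print('head',tri(ray('side',(285.8,278)),ray('scene',(205.3,166))))
for z in(80,92,106):print(z,onz('side',(285.8,278),z),onz('scene',(205.3,166),z))
print('foot bottom front side',onz('side',(285,313.5),12),onz('side',(285,313.5),6))
print('belly side',onz('side',(285,294.5),48), 'scene belly',onz('scene',(206.5,180),48))
x=onz('side',(285.8,278),92)
E
```

```text
board [array([512. , 146.7]), array([508.5,  19.1]), array([705.3,  13.5]), array([712. , 141.3])] [609.4  80.1]
196.8759393246352 -1.6298712951844971
200.07526001291467 -1.5520771143009187
127.66387446375566 88.42945174206172
127.97221733962755 86.99685856743473
railL near [473.7 162.1  26. ]
railR near [473.1   4.7  26. ]
slabR far [867.2 -12.7  12. ]
slabR near [472.7  -4.5   0. ]
slabR far0 [872.1  -7.3   0. ]
head (array([ 506.8, -247.7,   99.8]), np.float64(0.1488017247353404))
80 [ 508.8 -236.5   80. ] [ 481.5 -271.1   80. ]
92 [ 507.6 -243.3   92. ] [ 496.7 -256.9   92. ]
106 [ 506.2 -251.2  106. ] [ 514.5 -240.4  106. ]
foot bottom front side [ 503.5 -284.6   12. ] [ 504.  -281.8    6. ]
belly side [ 505.6 -257.9   48. ] scene belly [ 492.7 -262.1   48. ]
```

```bash
python3 -m creep '[{"slide":[2,0,-0.5],"rot":[0,0,0],"gripper":8.5},{"slide":[5,0,-1.4],"rot":[0,0,0],"gripper":8.5},{"slide":[8,0,-2.2],"rot":[0,0,0],"gripper":8.5},{"slide":[11,0,-3],"rot":[0,0,0],"gripper":8.5},{"slide":[14,0,-3.9],"rot":[0,0,0],"gripper":8.5},{"slide":[17,0,-4.7],"rot":[0,0,0],"gripper":8.5},{"slide":[20,0,-5.5],"rot":[0,0,0],"gripper":8.5},{"slide":[23,0,-6.4],"rot":[0,0,0],"gripper":8.5},{"slide":[24.5,0,-6.8],"rot":[0,0,0],"gripper":8.5},{"slide":[24.9,0,-6.9],"rot":[0,0,0],"gripper":8.5},{"slide":[24.9,0,-6.9],"rot":[0,0,0],"gripper":8.5},{"slide":[24.9,0,-6.9],"rot":[0,0,0],"gripper":8.5}]'
python3 - <<'E'
from h import *
s=bot.read_state();im=bot.capture('wrist');cv2.imwrite('pics/w1.png',im[:,:,::-1])
print(s['t'],s['ee_pos'],rot(s).round(3));print(proj('wrist',s['ee_pos']+[0,0,-90],s))
E
```

```text
t: 1.1
ee_pos: [506.1, -248.2, 196.0]
ee_rot: [0.5, -0.5, 0.5, -0.5]
wrist_force: [0.4, -0.2, -1.1]
width: 84.8
1.1 [ 506.07481549 -248.2189921   195.95819087] [[-0.    -0.     1.   ]
 [-1.     0.001 -0.   ]
 [-0.001 -1.    -0.   ]]
[276.91424002 200.32626949]
```

View pics/w1.png

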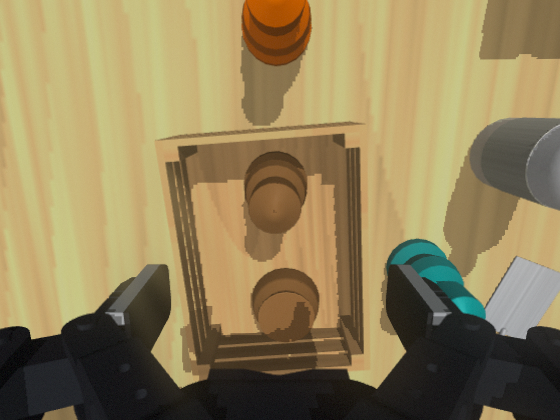

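The wrist view shows the finial's tip at (274,211), with the head spanning x 249–300 and centred near (275,207). The pot is at (286,305), out of the jaws' line.

```bash
python3 - <<'E'
from h import *
np.set_printoptions(precision=1,suppress=True)
s=bot.read_state()
print('tip',onz('wrist',(274.5,211),125,s));print('head',onz('wrist',(275,207),112,s))
print('belly', onz('wrist',(275.5,183),48,s)); print('proj at guess',proj('wrist',[504,-254,126],s),proj('wrist',[504,-254,48],s))
print('pot',onz('wrist',(286,310),64,s))
print('head r edge',onz('wrist',(249,205),110,s),onz('wrist',(300.5,205),110,s))
print('foot top edge',onz('wrist',(275,152),14,s))
E
```

```text
tip [ 504.5 -251.1  125. ]
head [ 504.8 -251.6  112. ]
belly [ 504.7 -245.7   48. ]
proj at guess [273.7 215.3] [274.7 191.8]
pot [ 514.8 -366.6   64. ]
head r edge [ 485.1 -250.6  110. ] [ 524.  -250.5  110. ]
foot top edge [ 504.  -221.2   14. ]
```

```bash
python3 -m creep '[{"slide":[0.3,1,-0.1],"rot":[0,0,0],"gripper":8.5},{"slide":[0.3,2.5,-0.1],"rot":[0,0,0],"gripper":8.5},{"slide":[0.3,4,-0.1],"rot":[0,0,0],"gripper":8.5},{"slide":[0.3,5.5,-0.1],"rot":[0,0,0],"gripper":8.5},{"slide":[0.3,7,-0.1],"rot":[0,0,0],"gripper":8.5},{"slide":[0.3,8.5,-0.1],"rot":[0,0,0],"gripper":8.5},{"slide":[0.3,10,-0.1],"rot":[0,0,0],"gripper":8.5},{"slide":[0.3,11,-0.1],"rot":[0,0,0],"gripper":8.5},{"slide":[0.3,11.8,-0.1],"rot":[0,0,0],"gripper":8.5},{"slide":[0.3,11.8,-0.1],"rot":[0,0,0],"gripper":8.5},{"slide":[0.3,11.8,-0.1],"rot":[0,0,0],"gripper":7},{"slide":[0.3,11.8,-0.1],"rot":[0,0,0],"gripper":6}]' 30
python3 -m creep '[{"slide":[0,0,0],"rot":[0,0,0],"gripper":5},{"slide":[0,0,0],"rot":[0,0,0],"gripper":4.5},{"slide":[0,0,0],"rot":[0,0,0],"gripper":4},{"slide":[0,0,0],"rot":[0,0,0],"gripper":3.5},{"slide":[0,0,0],"rot":[0,0,0],"gripper":3},{"slide":[0,0,0],"rot":[0,0,0],"gripper":3},{"slide":[0,0,0],"rot":[0,0,0],"gripper":3}]' 30
```

```text
t: 2.15
ee_pos: [505.6, -252.2, 78.9]
ee_rot: [-0.5, 0.5, -0.499, 0.5]
wrist_force: [0.7, -0.0, -0.2]
width: 63.6
t: 2.73
ee_pos: [504.7, -252.2, 79.2]
ee_rot: [-0.5, 0.5, -0.5, 0.5]
wrist_force: [-2.5, -0.3, 5.4]
width: 29.9
```

```bash
python3 - <<'E'
from h import *
a=bot.capture('side');b=bot.capture('scene');w=bot.capture('wrist')
f=lambda i,y,x,h,v:cv2.resize(i[y:y+h,x:x+v],(400,300),interpolation=3)
o=np.vstack([np.hstack([f(a,210,230,90,120),f(b,110,150,75,100)]),np.hstack([f(w,90,130,240,320),f(a,258,235,75,100)])])
cv2.imwrite('pics/z2.png',o[:,:,::-1]);print(bot.read_state()['width'])
E
```

```text
30.322815222716294
```

View pics/z2.png

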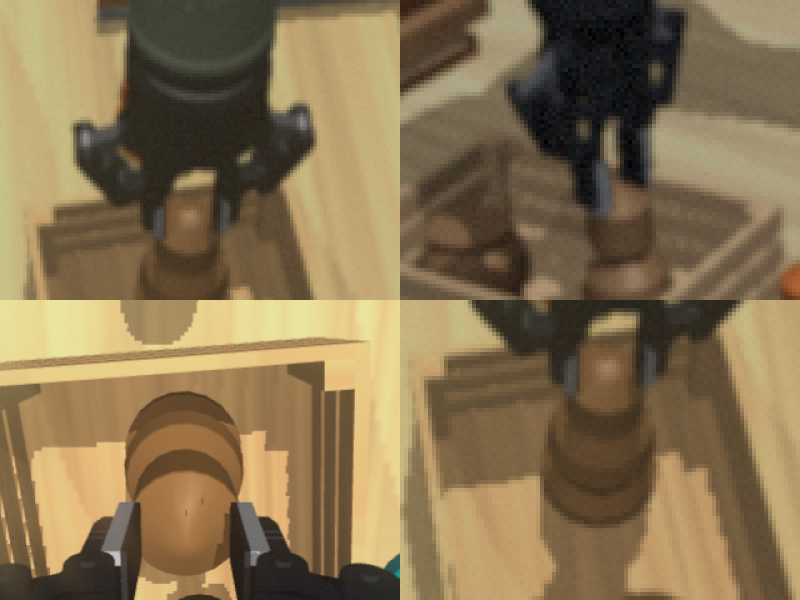

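```bash
python3 - <<'E'
from h import *
np.set_printoptions(precision=1,suppress=True)
s=bot.read_state();print(s['ee_pos'],s['wrist_force'],s['width'])
for z in (126,116): print('tip w',onz('wrist',(278,251),z,s))
for p in([504.7,-252,126],[504.7,-252,106],[504.7,-252,79],[504.7,-240,126]):
  q=proj('wrist',p,s); print(p,q,'crop',(q-[130,90])*1.25+[0,300], 'side',((proj('side',p)-[235,258])*4+[400,300]))
w=bot.capture('wrist')[120:330,180:380];a=bot.capture('side')[255:315,265:310]
o=np.zeros((600,800,3),np.uint8);o[:,:400]=cv2.resize(w[10:210,30:163],(400,600));o[:,400:]=cv2.resize(a,(400,600)) if 0 else cv2.resize(a[:,:40],(400,600),interpolation=3)
cv2.imwrite('pics/z3.png',o[:,:,::-1])
E
```

```text
[ 504.7 -252.2   79.2] [-2.   0.1  5.7] 30.322815222716294
tip w [ 505.5 -239.   126. ]
tip w [ 505.5 -243.   116. ]
[504.7, -252, 126] [276.  281.4] crop [182.4 539.2] side [601.7 361.4]
[504.7, -252, 106] [276.2 261.3] crop [182.8 514.1] side [600.4 381.6]
[504.7, -252, 79] [276.5 240.6] crop [183.1 488.2] side [598.8 407.8]
[504.7, -240, 126] [275.9 253.3] crop [182.4 504.2] side [598.8 340.6]
```

View pics/z3.png

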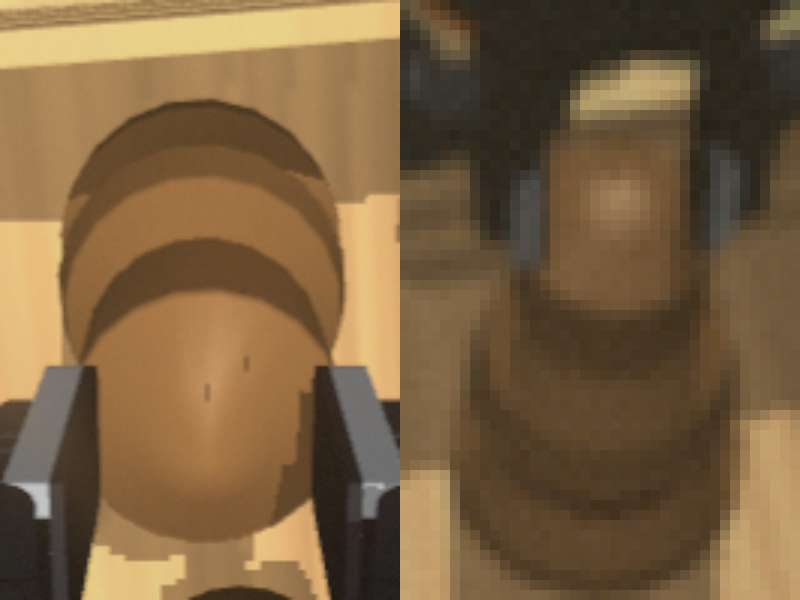

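The wrist view shows the head centred between the pads at full pixel (280,268), which matches the projected (276,267), so the grasp is centred in y. The 30 mm width reading equals my command, so I'll close further to see whether the fingers have really stopped on the head.

```bash
python3 -m creep '[{"slide":[0,0,0],"rot":[0,0,0],"gripper":2},{"slide":[0,0,0],"rot":[0,0,0],"gripper":2},{"slide":[0,0,0],"rot":[0,0,0],"gripper":1.5},{"slide":[0,0,0],"rot":[0,0,0],"gripper":1.5}]' 30
```

```text
t: 3.32
ee_pos: [505.6, -252.9, 81.9]
ee_rot: [-0.5, 0.5, -0.499, 0.501]
wrist_force: [-5.0, 0.9, 19.0]
width: 21.6
```

```bash
python3 - <<'E'
from h import *
np.set_printoptions(precision=1,suppress=True)
s=bot.read_state();print(s['ee_pos'],s['wrist_force'],s['width'],s['ft_torque'])
a=bot.capture('side');b=bot.capture('scene');w=bot.capture('wrist')
o=np.zeros((600,800,3),np.uint8)
o[:300,:400]=cv2.resize(a[250:310,245:325],(400,300),interpolation=3)
o[300:,:400]=cv2.resize(b[132:192,165:245],(400,300),interpolation=3)
o[:,400:]=cv2.resize(w[120:330,205:345],(400,600))
cv2.imwrite('pics/z4.png',o[:,:,::-1])
for z in(79,82,98,112): print(z,[ (proj('scene',[504.7,-252,z])-[165,132])*5+[0,300],(proj('side',[504.7,-252,z])-[245,250])*5])
E
```

```text
[ 505.6 -252.9   81.9] [-5.   0.9 19. ] 21.629806211463222 [0.2 0.9 0. ]
79 [array([201.5, 502.9]), array([198.5, 174.7])]
82 [array([200.9, 497.6]), array([198.7, 171.2])]
98 [array([197.5, 469.1]), array([199.9, 151.9])]
112 [array([194.5, 443.8]), array([201. , 134.5])]
```

View pics/z4.png

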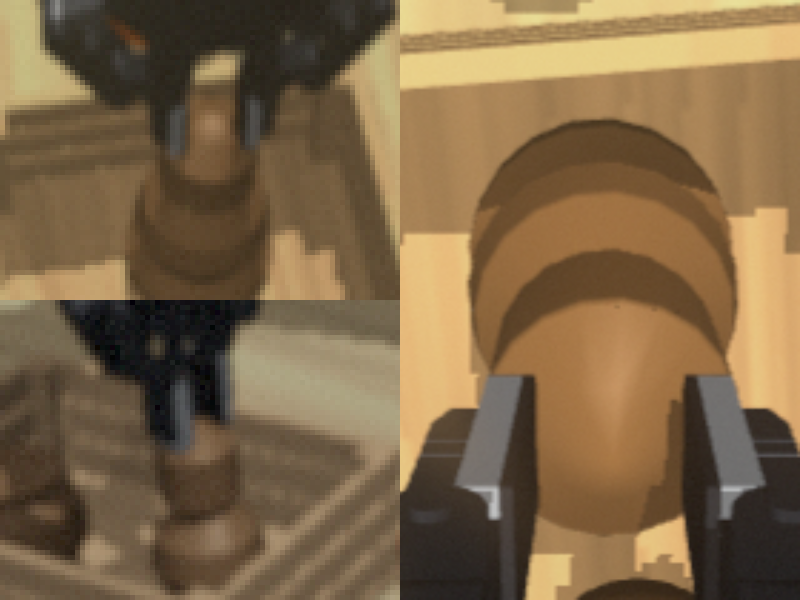

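```bash
python3 - <<'E'
from h import *
np.set_printoptions(precision=1,suppress=True)
s=bot.read_state()
for z in(80,90,100,110,120): print(z,onz('wrist',(252.3,251),z,s),onz('wrist',(304.8,251),z,s),'headtop c',onz('wrist',(205+212*.35,120+417*.35),z,s))
# scene tips: left finger, right finger; side tips
L=ray('scene',(165+180/5,132+150/5)); l=ray('side',(245+252/5,250+148/5))
print('+x finger tip',tri(L,l))
R=ray('side',(245+175/5,250+155/5))
for z in(80,90,100,110,120): print(z,onz('side',(245+252/5,250+148/5),z),onz('side',(245+175/5,250+155/5),z))
E
```

```text
80 [ 492.7 -259.2   80. ] [ 520.7 -259.2   80. ] headtop c [ 507.1 -267.8   80. ]
90 [ 493.4 -255.1   90. ] [ 519.9 -255.2   90. ] headtop c [ 507.  -263.3   90. ]
100 [ 494.1 -251.1  100. ] [ 519.1 -251.1  100. ] headtop c [ 506.9 -258.8  100. ]
110 [ 494.9 -247.1  110. ] [ 518.3 -247.1  110. ] headtop c [ 506.9 -254.3  110. ]
120 [ 495.6 -243.1  120. ] [ 517.4 -243.1  120. ] headtop c [ 506.8 -249.8  120. ]
+x finger tip (array([ 519.7, -255.7,  112.2]), np.float64(12.224777917689527))
80 [ 528.2 -242.3   80. ] [ 496.  -242.4   80. ]
90 [ 527.  -247.9   90. ] [ 495.2 -248.    90. ]
100 [ 525.7 -253.4  100. ] [ 494.3 -253.5  100. ]
110 [ 524.5 -259.   110. ] [ 493.5 -259.1  110. ]
120 [ 523.2 -264.6  120. ] [ 492.6 -264.7  120. ]
```

```bash
python3 -c "
from cell import bot;print(bot.tcp_to_grasp,[a for a in dir(bot) if a[0]!='_'])"
python3 -m creep '[{"slide":[0,0,0],"rot":[0,0,0],"gripper":3},{"slide":[0,0,0],"rot":[0,0,0],"gripper":4},{"slide":[0,0,0],"rot":[0,0,0],"gripper":5},{"slide":[0,0,0],"rot":[0,0,0],"gripper":6},{"slide":[0,0,0],"rot":[0,0,0],"gripper":6.5},{"slide":[0,0,0],"rot":[0,0,0],"gripper":6.5},{"slide":[0,0,0],"rot":[0,0,0],"gripper":6.5}]' 30
```

```text
18.700000000000003 ['Unreachable', 'calibration', 'capture', 'hand_in', 'read_state', 'tcp_to_grasp']
t: 4.05
ee_pos: [505.0, -251.9, 77.9]
ee_rot: [0.5, -0.5, 0.5, -0.5]
wrist_force: [-0.3, -0.4, -0.1]
width: 65.0
```

```bash
python3 - <<'E'
from h import *
np.set_printoptions(precision=1,suppress=True)
s=bot.read_state();w=bot.capture('wrist');a=bot.capture('side');b=bot.capture('scene')
print(s['ee_pos'],s['wrist_force'])
o=np.zeros((600,800,3),np.uint8)
o[:300,:400]=cv2.resize(a[250:310,245:325],(400,300),interpolation=3)
o[300:,:400]=cv2.resize(b[132:192,165:245],(400,300),interpolation=3)
o[:,400:]=cv2.resize(w[100:400,180:380],(400,600))
cv2.imwrite('pics/z5.png',o[:,:,::-1])
E
```

```text
[ 505.  -251.9   77.9] [-0.3 -0.4 -0.1]
```

View pics/z5.png

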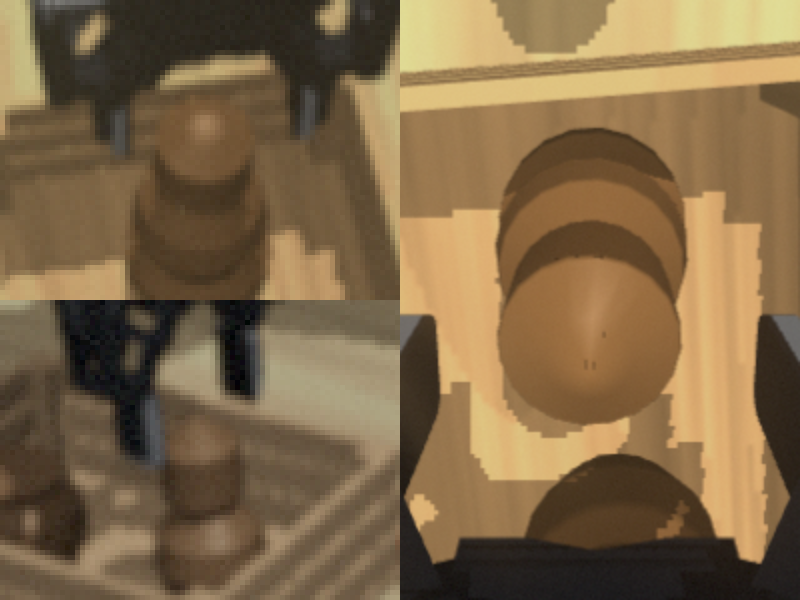

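```bash
python3 - <<'E'
from h import *
np.set_printoptions(precision=1,suppress=True)
s=bot.read_state()
S=lambda u,v:ray('side',(245+u/5,250+v/5));C=lambda u,v:ray('scene',(165+u/5,132+(v-300)/5))
print('+x tip',tri(C(155,462),S(308,137)));print('-x tip',tri(C(245,398),S(120,155)))
print('apex',tri(C(200,418),S(205,118)))
print('head bottom c',tri(C(202,503),S(203,178)))
print('belly c',tri(C(210,540),S(200,210)))
for z in (106,112,118):print('head wrist',onz('wrist',(275,269),z,s))
# fingertip +y corners in wrist
for z in (78,100,110,120):print(z,onz('wrist',(198,257),z,s),onz('wrist',(361,257),z,s))
E
```

```text
+x tip (array([ 541. , -254.3,  116.3]), np.float64(15.116053063170792))
-x tip (array([ 467.7, -256.4,  115.8]), np.float64(10.089223914669317))
apex (array([ 504.1, -250.3,  125.1]), np.float64(4.902936674617556))
head bottom c (array([ 505.5, -252.6,   78.6]), np.float64(2.4871913838156687))
belly c (array([ 503.6, -253.9,   55.3]), np.float64(5.42177361056852))
head wrist [ 504.5 -255.   106. ]
head wrist [ 504.6 -252.3  112. ]
head wrist [ 504.6 -249.6  118. ]
78 [ 463.4 -260.9   78. ] [ 549.9 -260.9   78. ]
100 [ 468.6 -251.7  100. ] [ 544.5 -251.7  100. ]
110 [ 471.  -247.5  110. ] [ 542.  -247.5  110. ]
120 [ 473.4 -243.3  120. ] [ 539.6 -243.3  120. ]
```

All three cameras put the fingertips at z≈117, about 38 mm above the reported TCP, so the pads had closed on the dome above the head. The finial still stands at (504.6,-252). I'll descend 35 mm more and regrip.

```bash
python3 -m creep '[{"slide":[0,0.5,0],"rot":[0,0,0],"gripper":7},{"slide":[0,1.2,0],"rot":[0,0,0],"gripper":7},{"slide":[0,2,0],"rot":[0,0,0],"gripper":7},{"slide":[0,2.7,0],"rot":[0,0,0],"gripper":7},{"slide":[0,3.2,0],"rot":[0,0,0],"gripper":7},{"slide":[0,3.5,0],"rot":[0,0,0],"gripper":7},{"slide":[0,3.5,0],"rot":[0,0,0],"gripper":6},{"slide":[0,3.5,0],"rot":[0,0,0],"gripper":5},{"slide":[0,3.5,0],"rot":[0,0,0],"gripper":4.5}]' 30
python3 -m creep '[{"slide":[0,0,0],"rot":[0,0,0],"gripper":4},{"slide":[0,0,0],"rot":[0,0,0],"gripper":3.5},{"slide":[0,0,0],"rot":[0,0,0],"gripper":3},{"slide":[0,0,0],"rot":[0,0,0],"gripper":3},{"slide":[0,0,0],"rot":[0,0,0],"gripper":3}]' 30
```

```text
t: 4.95
ee_pos: [505.3, -252.1, 43.5]
ee_rot: [-0.5, 0.5, -0.5, 0.5]
wrist_force: [-1.0, 0.0, -0.2]
width: 45.3
t: 5.37
ee_pos: [504.7, -252.1, 43.7]
ee_rot: [-0.5, 0.5, -0.5, 0.5]
wrist_force: [-3.4, 0.5, 5.2]
width: 39.3
```

```bash
python3 -m creep '[{"slide":[0,-0.3,0],"rot":[0,0,0],"gripper":3},{"slide":[0,-0.8,0],"rot":[0,0,0],"gripper":3},{"slide":[0,-1.4,0],"rot":[0,0,0],"gripper":3},{"slide":[0,-2,0],"rot":[0,0,0],"gripper":3},{"slide":[0,-2.5,0],"rot":[0,0,0],"gripper":3},{"slide":[0,-2.5,0],"rot":[0,0,0],"gripper":3}]' 40
python3 -m creep '[{"slide":[0,-0.5,0],"rot":[0,0,0],"gripper":3},{"slide":[0,-1.5,0],"rot":[0,0,0],"gripper":3},{"slide":[0,-2.8,0],"rot":[0,0,0],"gripper":3},{"slide":[0,-4.1,0],"rot":[0,0,0],"gripper":3},{"slide":[0,-5.4,0],"rot":[0,0,0],"gripper":3},{"slide":[0,-6.7,0],"rot":[0,0,0],"gripper":3},{"slide":[0,-8,0],"rot":[0,0,0],"gripper":3},{"slide":[0,-9.3,0],"rot":[0,0,0],"gripper":3},{"slide":[0,-10.5,0],"rot":[0,0,0],"gripper":3},{"slide":[0,-11.5,0],"rot":[0,0,0],"gripper":3},{"slide":[0,-12,0],"rot":[0,0,0],"gripper":3},{"slide":[0,-12,0],"rot":[0,0,0],"gripper":3}]' 40
python3 - <<'E'
from h import *
np.set_printoptions(precision=1,suppress=True)
s=bot.read_state();print(s['ee_pos'],s['wrist_force'],s['width'])
a=bot.capture('side');w=bot.capture('wrist')
o=np.zeros((400,800,3),np.uint8)
o[:,:400]=cv2.resize(a[160:360,180:380],(400,400),interpolation=3);o[:300,400:]=cv2.resize(w,(400,300))
cv2.imwrite('pics/z6.png',o[:,:,::-1])
E
```

```text
t: 5.87
ee_pos: [506.0, -252.4, 69.6]
ee_rot: [-0.5, 0.5, -0.499, 0.501]
wrist_force: [-0.2, -0.5, -1.4]
width: 39.0
t: 6.87
ee_pos: [505.6, -252.3, 189.8]
ee_rot: [-0.5, 0.5, -0.499, 0.501]
wrist_force: [-0.7, -0.5, -2.6]
width: 38.7
[ 505.6 -252.3  189.8] [-0.7 -0.5 -2.6] 38.725656137865215
```

View pics/z6.png

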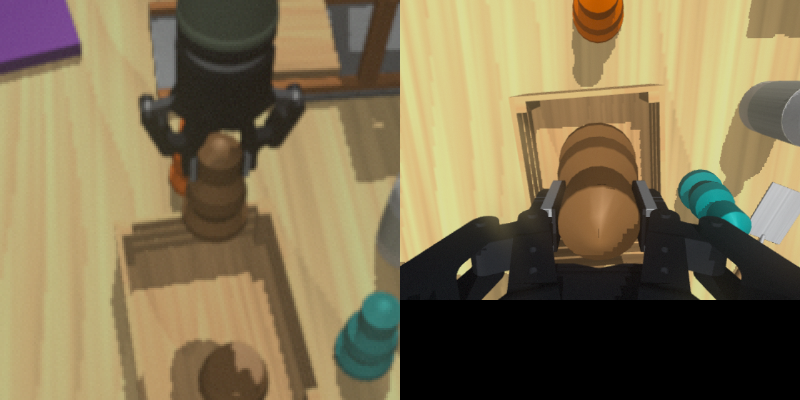

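The finial hangs upright in the jaws at side crop (218,185), and the pot is still in the crate. Next I'll carry it over the far half of the board, about (647,79).

```bash
python3 -m creep '[{"slide":[-1,0,0.4],"rot":[0,0,0],"gripper":3},{"slide":[-2.5,0,1.1],"rot":[0,0,0],"gripper":3},{"slide":[-4.5,0,1.9],"rot":[0,0,0],"gripper":3},{"slide":[-6.5,0,2.8],"rot":[0,0,0],"gripper":3},{"slide":[-8.5,0,3.6],"rot":[0,0,0],"gripper":3},{"slide":[-10.5,0,4.5],"rot":[0,0,0],"gripper":3},{"slide":[-12.5,0,5.4],"rot":[0,0,0],"gripper":3},{"slide":[-14.5,0,6.2],"rot":[0,0,0],"gripper":3},{"slide":[-16.5,0,7.1],"rot":[0,0,0],"gripper":3},{"slide":[-18.5,0,7.9],"rot":[0,0,0],"gripper":3},{"slide":[-20.5,0,8.8],"rot":[0,0,0],"gripper":3},{"slide":[-22.5,0,9.7],"rot":[0,0,0],"gripper":3}]' 40
python3 -m creep '[{"slide":[-2,0,0.9],"rot":[0,0,0],"gripper":3},{"slide":[-4,0,1.7],"rot":[0,0,0],"gripper":3},{"slide":[-6,0,2.6],"rot":[0,0,0],"gripper":3},{"slide":[-8,0,3.4],"rot":[0,0,0],"gripper":3},{"slide":[-9.5,0,4.1],"rot":[0,0,0],"gripper":3},{"slide":[-10.3,0,4.4],"rot":[0,0,0],"gripper":3},{"slide":[-10.6,0,4.5],"rot":[0,0,0],"gripper":3},{"slide":[-10.6,0,4.5],"rot":[0,0,0],"gripper":3},{"slide":[-10.6,0,4.5],"rot":[0,0,0],"gripper":3}]' 40
python3 - <<'E'
from h import *
s=bot.read_state();print(s['ee_pos'],s['wrist_force'],s['width'],rot(s).round(3))
w=bot.capture('wrist');a=bot.capture('side')
cv2.imwrite('pics/z7.png',np.hstack([cv2.resize(w,(480,360)),cv2.resize(a[60:260,240:418],(320,360),interpolation=3)])[:,:,::-1])
E
```

```text
t: 7.97
ee_pos: [601.8, -25.0, 187.2]
ee_rot: [0.5, -0.5, 0.501, -0.499]
wrist_force: [-0.3, -0.1, -3.0]
width: 38.6
t: 8.72
ee_pos: [646.6, 78.3, 188.0]
ee_rot: [-0.5, 0.5, -0.5, 0.5]
wrist_force: [-0.6, -0.2, -2.2]
width: 38.5
[646.58608423  78.29982651 188.00690329] [-0.62069384 -0.20810629 -2.23193884] 38.52259317326891 [[-0.    -0.001  1.   ]
 [-1.    -0.001 -0.   ]
 [ 0.001 -1.    -0.001]]
```

View pics/z7.png

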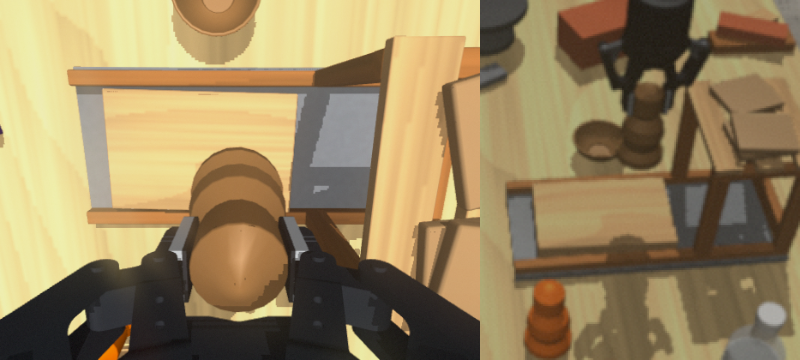

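```bash
python3 - <<'E'
from h import *
np.set_printoptions(precision=1,suppress=True)
s=bot.read_state();k=480/560
B=[onz('wrist',(u/k,v/k),37,s) for u,v in((105,88),(110,208),(290,209),(297,95))]
print(B,np.mean(B,0))
for u,v in((68,70),(87,87),(88,210),(89,222)): print(onz('wrist',(u/k,v/k),26,s))
print('roof front edge underside/top',onz('wrist',(388/k,40/k),216,s),onz('wrist',(362/k,285/k),216,s))
print('foot',proj('wrist',[646.6,78.3,150],s)*k)
E
```

```text
[array([512.2, 150.3,  37. ]), array([502.9,  20.7,  37. ]), array([705.9,  19.2,  37. ]), array([707.7, 143.5,  37. ])] [607.2  83.4  37. ]
[471.8 168.2  26. ]
[489.  151.5  26. ]
[472.3  14.2  26. ]
[471.6  -0.9  26. ]
roof front edge underside/top [714.6 167.3 216. ] [716.   42.1 216. ]
foot [237.  187.9]
```

The board's corners in the wrist view give a centre of about (608,81), so the finial sits at board x≈38. I'll shift 8 mm towards me for roof clearance, giving board x≈30, and then lower it.

```bash
python3 -m creep '[{"slide":[-0.1,0.6,-0.3],"rot":[0,0,0],"gripper":3},{"slide":[-0.2,1.6,-0.8],"rot":[0,0,0],"gripper":3},{"slide":[-0.2,2.8,-0.8],"rot":[0,0,0],"gripper":3},{"slide":[-0.2,4,-0.8],"rot":[0,0,0],"gripper":3},{"slide":[-0.2,5.2,-0.8],"rot":[0,0,0],"gripper":3},{"slide":[-0.2,6.4,-0.8],"rot":[0,0,0],"gripper":3},{"slide":[-0.2,7.6,-0.8],"rot":[0,0,0],"gripper":3},{"slide":[-0.2,8.8,-0.8],"rot":[0,0,0],"gripper":3},{"slide":[-0.2,9.6,-0.8],"rot":[0,0,0],"gripper":3},{"slide":[-0.2,10.2,-0.8],"rot":[0,0,0],"gripper":3},{"slide":[-0.2,10.6,-0.8],"rot":[0,0,0],"gripper":3},{"slide":[-0.2,10.6,-0.8],"rot":[0,0,0],"gripper":3}]' 40
python3 -m creep '[{"slide":[0,0.2,0],"rot":[0,0,0],"gripper":3},{"slide":[0,0.4,0],"rot":[0,0,0],"gripper":3},{"slide":[0,0.5,0],"rot":[0,0,0],"gripper":3},{"slide":[0,0.5,0],"rot":[0,0,0],"gripper":3}]' 40
```

```text
t: 9.82
ee_pos: [638.5, 80.8, 81.5]
ee_rot: [0.5, -0.5, 0.5, -0.5]
wrist_force: [0.3, -0.2, -3.5]
width: 38.7
t: 10.15
ee_pos: [639.0, 81.0, 77.3]
ee_rot: [0.5, -0.5, 0.5, -0.5]
wrist_force: [-0.4, 0.5, -3.2]
width: 38.7
```

```bash
python3 -m creep '[{"slide":[0,0.1,0],"rot":[0,0,0],"gripper":3},{"slide":[0,0.2,0],"rot":[0,0,0],"gripper":3},{"slide":[0,0.2,0],"rot":[0,0,0],"gripper":3}]' 40
python3 -m creep '[{"slide":[0,0.1,0],"rot":[0,0,0],"gripper":3},{"slide":[0,0.1,0],"rot":[0,0,0],"gripper":3}]' 40
```

```text
t: 10.4
ee_pos: [638.9, 81.0, 75.1]
ee_rot: [-0.5, 0.5, -0.5, 0.5]
wrist_force: [0.8, -0.3, -3.3]
width: 38.8
t: 10.57
ee_pos: [639.1, 81.1, 74.8]
ee_rot: [0.5, -0.5, 0.5, -0.5]
wrist_force: [-1.4, -0.2, 1.5]
width: 38.8
```

Contact: the vertical force went from −3.3 to +1.5 N. I'll release slowly, wait, and rise.

```bash
python3 -m creep '[{"slide":[0,0,0],"rot":[0,0,0],"gripper":3.9},{"slide":[0,0,0],"rot":[0,0,0],"gripper":4.1},{"slide":[0,0,0],"rot":[0,0,0],"gripper":4.4},{"slide":[0,0,0],"rot":[0,0,0],"gripper":5},{"slide":[0,0,0],"rot":[0,0,0],"gripper":5.8},{"slide":[0,0,0],"rot":[0,0,0],"gripper":6.2},{"slide":[0,0,0],"rot":[0,0,0],"gripper":6.2},{"slide":[0,0,0],"rot":[0,0,0],"gripper":6.2},{"slide":[0,0,0],"rot":[0,0,0],"gripper":6.2},{"slide":[0,0,0],"rot":[0,0,0],"gripper":6.2}]' 30
python3 -m creep '[{"slide":[0,-0.5,0],"rot":[0,0,0],"gripper":6.2},{"slide":[0,-1.5,0],"rot":[0,0,0],"gripper":6.2},{"slide":[0,-2.8,0],"rot":[0,0,0],"gripper":6.2},{"slide":[0,-4.1,0],"rot":[0,0,0],"gripper":6.2},{"slide":[0,-5.4,0],"rot":[0,0,0],"gripper":6.2},{"slide":[0,-6.7,0],"rot":[0,0,0],"gripper":6.2},{"slide":[0,-8,0],"rot":[0,0,0],"gripper":6.2},{"slide":[0,-9,0],"rot":[0,0,0],"gripper":6.2},{"slide":[0,-9.5,0],"rot":[0,0,0],"gripper":6.2},{"slide":[0,-9.5,0],"rot":[0,0,0],"gripper":6.2}]' 30
```

```text
t: 11.4
ee_pos: [639.1, 81.0, 74.3]
ee_rot: [-0.5, 0.5, -0.5, 0.5]
wrist_force: [0.4, -1.0, -0.9]
width: 61.9
t: 12.23
ee_pos: [639.8, 81.1, 171.1]
ee_rot: [0.501, -0.499, 0.499, -0.501]
wrist_force: [0.1, 0.7, 0.5]
width: 61.5
```

```bash
python3 -m creep '[{"slide":[0,0,-1],"rot":[0,0,0],"gripper":6.2},{"slide":[0,0,-3],"rot":[0,0,0],"gripper":6.2},{"slide":[0,0,-5.5],"rot":[0,0,0],"gripper":6.2},{"slide":[0,0,-8],"rot":[0,0,0],"gripper":5},{"slide":[0,0,-10.5],"rot":[0,0,0],"gripper":3},{"slide":[-0.1,0,-13],"rot":[0,0,0],"gripper":1},{"slide":[-0.2,0,-15],"rot":[0,0,0],"gripper":0},{"slide":[-0.2,0,-16.3],"rot":[0,0,0],"gripper":0},{"slide":[-0.2,0,-16.9],"rot":[0,0,0],"gripper":0},{"slide":[-0.2,0,-17],"rot":[0,0,0],"gripper":0},{"slide":[-0.2,0,-17],"rot":[0,0,0],"gripper":0},{"slide":[-0.2,0,-17],"rot":[0,0,0],"gripper":0}]' 30
python3 - <<'E'
from h import *
s=bot.read_state();print(s['ee_pos'],s['width'])
w=bot.capture('wrist');a=bot.capture('side')
cv2.imwrite('pics/z8.png',np.hstack([cv2.resize(w,(480,360)),cv2.resize(a[60:260,240:418],(320,360),interpolation=3)])[:,:,::-1])
E
```

```text
t: 13.23
ee_pos: [470.0, 83.0, 169.2]
ee_rot: [-0.5, 0.5, -0.5, 0.5]
wrist_force: [1.0, -0.2, 0.2]
width: -0.2
[469.98868094  83.03069795 169.15062831] -0.1656234074749528
```

View pics/z8.png

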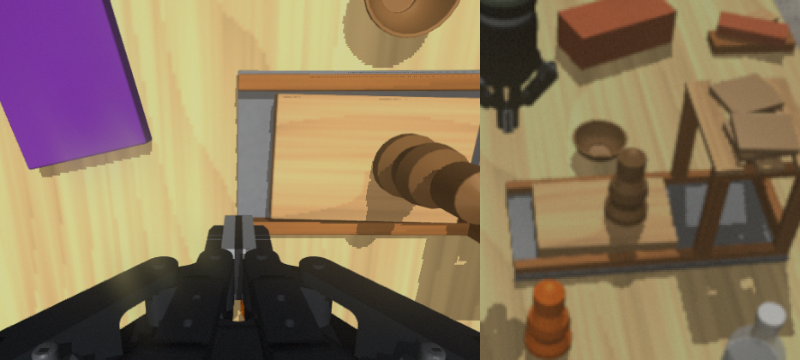

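The wrist view shows the finial standing upright on the board, with its foot at about (405,165). The board's near edge runs from (275,93) to (271,218), and the rack's near end is at x≈238–252.

```bash
python3 - <<'E'
from h import *
np.set_printoptions(precision=1,suppress=True)
s=bot.read_state();k=480/560
for n,u,v,z in(('nearL',275,93,37),('nearR',271,218,37),('rackL out',239,72,26),('rackL in',240,90,26),('rackR in',252,220,26),('tips',225,216,169+32),('tips',252,216,169+32)): print(n,onz('wrist',(u/k,v/k),z,s))
S=lambda u,v,z:onz('side',(240+u*178/320,60+v*200/360),z)
print('side near',S(532,183,37) if 0 else S(532-480,183,37),S(540-480,250,37),'far',S(667-480,178,37),S(681-480,240,37))
print('foot front', S(627-480,224,37),'foot L/R',S(606-480,205,40),S(648-480,205,40))
E
```

```text
nearL [506.1 150.6  37. ]
nearR [505.8  21.4  37. ]
rackL out [471.5 170.5  26. ]
rackL in [472.5 153.6  26. ]
rackR in [486.   14.5  26. ]
tips [464.   89.8 201. ]
tips [477.7  89.8 201. ]
side near [510.6 148.1  37. ] [509.1  16.1  37. ] far [716.1 140.6  37. ] [710.5  15.9  37. ]
foot front [638.9  53.1  37. ] foot L/R [613.8  90.2  40. ] [675.5  84.7  40. ]
```

```bash
python3 -m creep '[{"slide":[0,1,0.4],"rot":[0,0,0],"gripper":0},{"slide":[0,2.5,1],"rot":[0,0,0],"gripper":0},{"slide":[0,4,1],"rot":[0,0,0],"gripper":0},{"slide":[0,6,1],"rot":[0,0,0],"gripper":0},{"slide":[0,8,1],"rot":[0,0,0],"gripper":0},{"slide":[0,10,1],"rot":[0,0,0],"gripper":0},{"slide":[0,12,1],"rot":[0,0,0],"gripper":0},{"slide":[0,13.5,1],"rot":[0,0,0],"gripper":0},{"slide":[0,14.5,1],"rot":[0,0,0],"gripper":0},{"slide":[0,15,1],"rot":[0,0,0],"gripper":0},{"slide":[0,15,1],"rot":[0,0,0],"gripper":0}]' 30
python3 -m creep '[{"slide":[0,0.3,0],"rot":[0,0,0],"gripper":0},{"slide":[0,0.6,0],"rot":[0,0,0],"gripper":0},{"slide":[0,0.9,0],"rot":[0,0,0],"gripper":0},{"slide":[0,1.2,0],"rot":[0,0,0],"gripper":0},{"slide":[0,1.5,0],"rot":[0,0,0],"gripper":0},{"slide":[0,1.8,0],"rot":[0,0,0],"gripper":0},{"slide":[0,1.8,0],"rot":[0,0,0],"gripper":0}]' 30
python3 - <<'E'
from h import *
np.set_printoptions(precision=1,suppress=True)
s=bot.read_state();print(s['ee_pos'],s['wrist_force'])
w=bot.capture('wrist');a=bot.capture('side')
cv2.imwrite('pics/z9.png',np.hstack([cv2.resize(w,(480,360)),cv2.resize(a[120:220,240:329],(320,360),interpolation=3)])[:,:,::-1])
E
```

```text
t: 14.25
ee_pos: [478.4, 82.8, 17.5]
ee_rot: [-0.499, 0.501, -0.501, 0.499]
wrist_force: [-0.2, -0.7, 0.6]
width: 0.0
t: 14.83
ee_pos: [478.6, 82.9, 0.7]
ee_rot: [-0.5, 0.5, -0.5, 0.5]
wrist_force: [-0.4, 0.2, -0.1]
width: 0.4
[478.6  82.9   0.7] [-0.4  0.2 -0.1]
```

```bash
python3 -m creep '[{"slide":[0,0.2,0],"rot":[0,0,0],"gripper":0},{"slide":[0,0.4,0],"rot":[0,0,0],"gripper":0},{"slide":[0,0.6,0],"rot":[0,0,0],"gripper":0},{"slide":[0,0.8,0],"rot":[0,0,0],"gripper":0},{"slide":[0,0.8,0],"rot":[0,0,0],"gripper":0}]' 30
python3 -m creep '[{"slide":[0,0.2,0],"rot":[0,0,0],"gripper":0},{"slide":[0,0.4,0],"rot":[0,0,0],"gripper":0},{"slide":[0,0.6,0],"rot":[0,0,0],"gripper":0},{"slide":[0,0.6,0],"rot":[0,0,0],"gripper":0}]' 30
```

```text
t: 15.35
ee_pos: [478.7, 82.9, -7.2]
ee_rot: [-0.5, 0.5, -0.5, 0.5]
wrist_force: [0.2, 0.2, 0.7]
width: -0.0
t: 15.68
ee_pos: [478.7, 82.9, -13.2]
ee_rot: [-0.5, 0.5, -0.5, 0.5]
wrist_force: [0.6, 0.4, 0.9]
width: 0.3
```

```bash
python3 -m creep '[{"slide":[0,0.15,0],"rot":[0,0,0],"gripper":0},{"slide":[0,0.3,0],"rot":[0,0,0],"gripper":0},{"slide":[0,0.3,0],"rot":[0,0,0],"gripper":0}]' 30
python3 -m creep '[{"slide":[0,0.15,0],"rot":[0,0,0],"gripper":0},{"slide":[0,0.3,0],"rot":[0,0,0],"gripper":0},{"slide":[0,0.3,0],"rot":[0,0,0],"gripper":0}]' 30
```

```text
t: 15.93
ee_pos: [478.8, 83.0, -16.0]
ee_rot: [-0.5, 0.5, -0.5, 0.5]
wrist_force: [-0.7, -0.7, -0.5]
width: 0.4
t: 16.18
ee_pos: [478.9, 83.0, -19.0]
ee_rot: [-0.5, 0.5, -0.5, 0.5]
wrist_force: [-0.4, 0.1, 0.0]
width: -0.1
```

```bash
python3 -m creep '[{"slide":[0,0.1,0],"rot":[0,0,0],"gripper":0},{"slide":[0,0.2,0],"rot":[0,0,0],"gripper":0},{"slide":[0,0.2,0],"rot":[0,0,0],"gripper":0}]' 30
python3 -m creep '[{"slide":[0,0.1,0],"rot":[0,0,0],"gripper":0},{"slide":[0,0.2,0],"rot":[0,0,0],"gripper":0},{"slide":[0,0.2,0],"rot":[0,0,0],"gripper":0}]' 30
```

```text
t: 16.43
ee_pos: [478.9, 83.0, -20.9]
ee_rot: [-0.5, 0.5, -0.5, 0.5]
wrist_force: [-0.5, 0.2, -0.7]
width: 0.1
t: 16.68
ee_pos: [478.9, 83.0, -23.0]
ee_rot: [-0.5, 0.5, -0.5, 0.5]
wrist_force: [0.1, -0.3, 0.0]
width: -0.0
```

No slab contact yet, and the estimate puts the tips at about z 12–19, level with the board's edge. I'll push gently from here.

```bash
python3 -m creep '[{"slide":[0,0,0.2],"rot":[0,0,0],"gripper":0},{"slide":[0,0,0.5],"rot":[0,0,0],"gripper":0},{"slide":[0,0,0.8],"rot":[0,0,0],"gripper":0},{"slide":[0,0,1.1],"rot":[0,0,0],"gripper":0},{"slide":[0,0,1.4],"rot":[0,0,0],"gripper":0},{"slide":[0,0,1.7],"rot":[0,0,0],"gripper":0},{"slide":[0,0,2],"rot":[0,0,0],"gripper":0},{"slide":[0,0,2.3],"rot":[0,0,0],"gripper":0},{"slide":[0,0,2.6],"rot":[0,0,0],"gripper":0},{"slide":[0,0,2.9],"rot":[0,0,0],"gripper":0},{"slide":[0,0,3.2],"rot":[0,0,0],"gripper":0}]' 30
python3 - <<'E'
from h import *
s=bot.read_state();print(s['ee_pos'],s['wrist_force'])
w=bot.capture('wrist');a=bot.capture('side')
cv2.imwrite('pics/z10.png',np.hstack([cv2.resize(w,(480,360)),cv2.resize(a[80:240,240:382],(320,360),interpolation=3)])[:,:,::-1])
E
```

```text
t: 17.6
ee_pos: [504.5, 82.4, -23.1]
ee_rot: [-0.496, 0.504, -0.503, 0.497]
wrist_force: [-13.4, -0.9, 12.4]
width: -0.1
[504.48925416  82.42263037 -23.09602555] [-13.37063741  -0.92965151  12.3718881 ]
```

View pics/z10.png

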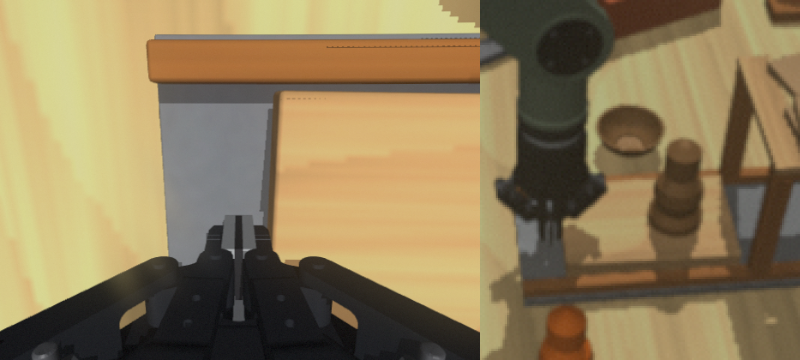

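```bash
python3 - <<'E'
from h import *
np.set_printoptions(precision=1,suppress=True)
s=bot.read_state();k=480/560;print(s['ee_pos'],s['wrist_force'],s['t'])
print(onz('wrist',(278/k,92/k),37,s),onz('wrist',(274/k,230/k),37,s),'bottom',onz('wrist',(268/k,110/k),12,s))
for z in(0,12,20,30):print(z,onz('wrist',(225/k,216/k),z,s),onz('wrist',(252/k,216/k),z,s),'wide',onz('wrist',(272/k,235/k),z,s))
E
python3 -m creep '[{"slide":[0,0,-0.2],"rot":[0,0,0],"gripper":0},{"slide":[0,-0.3,-0.4],"rot":[0,0,0],"gripper":0},{"slide":[0,-0.5,-0.6],"rot":[0,0,0],"gripper":0},{"slide":[0,-0.5,-0.6],"rot":[0,0,0],"gripper":0}]'
```

```text
[506.3  82.5 -23.1] [-9.1 -0.9  8.7] 17.7
[522.3 149.6  37. ] [522.5  94.5  37. ] bottom [520.9 141.9  12. ]
0 [500.2  85.7   0. ] [514.7  85.8   0. ] wide [525.8  74.7   0. ]
12 [500.9  90.6  12. ] [514.3  90.6  12. ] wide [524.5  80.4  12. ]
20 [501.3  93.8  20. ] [514.   93.8  20. ] wide [523.6  84.2  20. ]
30 [501.9  97.8  30. ] [513.6  97.9  30. ] wide [522.5  88.9  30. ]
t: 18.03
ee_pos: [505.7, 83.1, -17.2]
ee_rot: [0.501, -0.499, 0.5, -0.5]
wrist_force: [0.5, -0.0, 0.2]
width: 0.4
```

The board has moved: its near edge went from 507 to 522, and the finial is still upright. I raised 5 mm to shed the vertical component, and now I'll carry on.

```bash
python3 -m creep '[{"slide":[0,0,0.3],"rot":[0,0,0],"gripper":0},{"slide":[0,0,0.6],"rot":[0,0,0],"gripper":0},{"slide":[0,0,0.9],"rot":[0,0,0],"gripper":0},{"slide":[0,0,1.2],"rot":[0,0,0],"gripper":0},{"slide":[0,0,1.5],"rot":[0,0,0],"gripper":0},{"slide":[0,0,1.8],"rot":[0,0,0],"gripper":0},{"slide":[0,0,2.1],"rot":[0,0,0],"gripper":0},{"slide":[0,0,2.4],"rot":[0,0,0],"gripper":0},{"slide":[0,0,2.7],"rot":[0,0,0],"gripper":0},{"slide":[0,0,3],"rot":[0,0,0],"gripper":0},{"slide":[0,0,3.3],"rot":[0,0,0],"gripper":0},{"slide":[0,0,3.6],"rot":[0,0,0],"gripper":0}]'
```

```text
t: 19.03
ee_pos: [537.4, 82.7, -18.1]
ee_rot: [-0.498, 0.502, -0.502, 0.498]
wrist_force: [-8.8, -0.7, 7.3]
width: 0.0
```

```bash
python3 -m creep '[{"slide":[0,0,0.3],"rot":[0,0,0],"gripper":0},{"slide":[0,0,0.6],"rot":[0,0,0],"gripper":0},{"slide":[0,0,1],"rot":[0,0,0],"gripper":0},{"slide":[0,0,1.3],"rot":[0,0,0],"gripper":0},{"slide":[0,0,1.7],"rot":[0,0,0],"gripper":0},{"slide":[0.1,0,2],"rot":[0,0,0],"gripper":0},{"slide":[0.1,0,2.4],"rot":[0,0,0],"gripper":0},{"slide":[0.1,0,2.7],"rot":[0,0,0],"gripper":0},{"slide":[0.1,0,3.1],"rot":[0,0,0],"gripper":0},{"slide":[0.1,0,3.4],"rot":[0,0,0],"gripper":0},{"slide":[0.1,0,3.8],"rot":[0,0,0],"gripper":0},{"slide":[0.1,0,4.1],"rot":[0,0,0],"gripper":0}]'
python3 -m creep '[{"slide":[0,0,0.3],"rot":[0,0,0],"gripper":0},{"slide":[0,0,0.6],"rot":[0,0,0],"gripper":0},{"slide":[0,0,1],"rot":[0,0,0],"gripper":0},{"slide":[0,0,1.3],"rot":[0,0,0],"gripper":0},{"slide":[0,0,1.7],"rot":[0,0,0],"gripper":0},{"slide":[0.1,0,2],"rot":[0,0,0],"gripper":0},{"slide":[0.1,0,2.3],"rot":[0,0,0],"gripper":0},{"slide":[0.1,0,2.6],"rot":[0,0,0],"gripper":0},{"slide":[0.1,0,2.9],"rot":[0,0,0],"gripper":0},{"slide":[0.1,0,3.2],"rot":[0,0,0],"gripper":0}]'
python3 - <<'E'
from h import *
np.set_printoptions(precision=1,suppress=True)
print(bot.read_state()['ee_pos'])
a=bot.capture('side');cv2.imwrite('pics/z11.png',a[:,:,::-1])
E
```

```text
t: 20.03
ee_pos: [579.1, 81.8, -18.1]
ee_rot: [-0.498, 0.502, -0.502, 0.498]
wrist_force: [-7.7, 0.1, 5.5]
width: -0.1
t: 20.87
ee_pos: [610.9, 80.8, -18.1]
ee_rot: [-0.498, 0.502, -0.502, 0.498]
wrist_force: [-7.8, -0.4, 5.6]
width: 0.2
[610.9  80.8 -18.1]
```

```bash
python3 -m creep '[{"slide":[0,0,0.2],"rot":[0,0,0],"gripper":0},{"slide":[0,0,0.4],"rot":[0,0,0],"gripper":0},{"slide":[0,0,0.6],"rot":[0,0,0],"gripper":0},{"slide":[0,0,0.8],"rot":[0,0,0],"gripper":0},{"slide":[0,0,1],"rot":[0,0,0],"gripper":0},{"slide":[0,0,1.2],"rot":[0,0,0],"gripper":0},{"slide":[0,0,1.4],"rot":[0,0,0],"gripper":0},{"slide":[0,0,1.6],"rot":[0,0,0],"gripper":0},{"slide":[0,0,1.8],"rot":[0,0,0],"gripper":0}]'
python3 -m creep '[{"slide":[0,0,0.2],"rot":[0,0,0],"gripper":0},{"slide":[0,0,0.4],"rot":[0,0,0],"gripper":0},{"slide":[0,0,0.6],"rot":[0,0,0],"gripper":0},{"slide":[0,0,0.8],"rot":[0,0,0],"gripper":0}]'
```

```text
t: 21.67
ee_pos: [629.0, 80.9, -18.1]
ee_rot: [-0.498, 0.502, -0.502, 0.498]
wrist_force: [-7.6, 0.6, 5.7]
width: -0.2
t: 22.0
ee_pos: [637.1, 80.9, -18.1]
ee_rot: [-0.498, 0.502, -0.502, 0.498]
wrist_force: [-7.9, 0.8, 5.1]
width: -0.2
```

```bash
python3 -m creep '[{"slide":[0,0,0.2],"rot":[0,0,0],"gripper":0},{"slide":[0,0,0.4],"rot":[0,0,0],"gripper":0},{"slide":[0,0,0.6],"rot":[0,0,0],"gripper":0}]'
python3 -m creep '[{"slide":[0,0,0.2],"rot":[0,0,0],"gripper":0},{"slide":[0,0,0.4],"rot":[0,0,0],"gripper":0}]'
```

```text
t: 22.25
ee_pos: [638.7, 80.9, -18.1]
ee_rot: [-0.496, 0.504, -0.504, 0.496]
wrist_force: [-20.6, 0.5, 16.5]
width: -0.2
t: 22.42
ee_pos: [638.5, 80.8, -18.0]
ee_rot: [-0.493, 0.506, -0.506, 0.494]
wrist_force: [-29.7, 0.6, 23.0]
width: 0.3
```

The board stopped firmly at TCP x=638.6, against a predicted 641 for home, with the force rising to 30 N. I'll back off, rise clear and verify by numbers only, since I've used my 12 viewed pictures.

```bash
python3 -m creep '[{"slide":[0,0,-0.3],"rot":[0,0,0],"gripper":0},{"slide":[0,0,-0.6],"rot":[0,0,0],"gripper":0},{"slide":[0,0,-0.9],"rot":[0,0,0],"gripper":0},{"slide":[0,0,-1.4],"rot":[0,0,0],"gripper":0},{"slide":[0,0,-2.5],"rot":[0,0,0],"gripper":0},{"slide":[0,0,-4],"rot":[0,0,0],"gripper":0},{"slide":[0,-1,-6],"rot":[0,0,0],"gripper":0},{"slide":[0,-3,-8],"rot":[0,0,0],"gripper":0},{"slide":[0,-6,-9],"rot":[0,0,0],"gripper":0},{"slide":[0,-9,-10],"rot":[0,0,0],"gripper":0},{"slide":[0,-12,-10],"rot":[0,0,0],"gripper":0},{"slide":[0,-12,-10],"rot":[0,0,0],"gripper":0}]'
python3 - <<'E'
from h import *
np.set_printoptions(precision=1,suppress=True)
s=bot.read_state();print(s['ee_pos'],s['wrist_force'])
w=bot.capture('wrist');a=bot.capture('side');b=bot.capture('scene')
for n,i in(('w',w),('a',a),('b',b)): cv2.imwrite(f'pics/f_{n}.png',i[:,:,::-1])
# expected pixels: near edge at rack x=-15
print('expected near edge mid',proj('wrist',[657,80,37],s),proj('wrist',[657,120,37],s))
for y in(110,120,130):   # scan line along x at z=37
    xs=np.arange(600,720,2);px=[proj('wrist',[x,y,37],s) for x in xs]
    v=[w[int(q[1]),int(q[0])].tolist() if 0<=q[0]<560 and 0<=q[1]<420 else None for q in px]
    print(y,[(int(x),c) for x,c in zip(xs,v) if c and 630<=x<=690 and x%4==0])
# finial axis in side: predicted tilt check, dark brown mask columns
for X in([770,78,57],[770,78,115],[770,78,143]): print(X,proj('side',X),proj('scene',X),proj('wrist',X,s))
E
```

```text
t: 23.42
ee_pos: [554.6, 81.6, 108.6]
ee_rot: [0.504, -0.496, 0.497, -0.503]
wrist_force: [-0.2, -0.2, 0.4]
width: 0.6
[554.6  81.6 108.6] [-0.2 -0.2  0.4]
expected near edge mid [418.  208.1] [424. 152.]
110 [(632, [139, 141, 144]), (636, [140, 141, 143]), (640, [143, 144, 146]), (644, [101, 100, 99]), (648, [102, 82, 60]), (652, [102, 82, 59]), (656, [216, 168, 113]), (660, [229, 184, 121]), (664, [230, 184, 123]), (668, [230, 186, 124]), (672, [230, 186, 123]), (676, [230, 188, 125]), (680, [230, 188, 124]), (684, [231, 191, 125]), (688, [231, 189, 124])]
120 [(632, [144, 145, 148]), (636, [140, 142, 143]), (640, [142, 142, 145]), (644, [100, 98, 98]), (648, [100, 80, 58]), (652, [94, 77, 53]), (656, [231, 195, 130]), (660, [230, 188, 125]), (664, [229, 191, 126]), (668, [224, 178, 116]), (672, [226, 179, 118]), (676, [227, 181, 120]), (680, [226, 180, 120]), (684, [228, 183, 121]), (688, [229, 184, 121])]
130 [(632, [143, 142, 147]), (636, [141, 142, 144]), (640, [142, 144, 146]), (644, [98, 97, 96]), (648, [100, 80, 54]), (652, [105, 83, 58]), (656, [229, 196, 130]), (660, [230, 197, 133]), (664, [230, 196, 131]), (668, [230, 198, 133]), (672, [230, 198, 131]), (676, [231, 198, 131]), (680, [230, 198, 131]), (684, [231, 200, 132]), (688, [230, 199, 130])]
[770, 78, 57] [369.9 169. ] [254.7 299.6] [600.3 218.2]
[770, 78, 115] [374. 153.] [253.3 275.7] [701.8 250.8]
[770, 78, 143] [376.1 144.8] [252.6 263.5] [778.1 275.2]
```

```bash
python3 - <<'E'
from h import *
np.set_printoptions(precision=1,suppress=True)
s=bot.read_state();w=cv2.imread('pics/f_w.png')
for y,z in((100,12),(120,12),(160,26)):
    xs=np.arange(455,500,2);print(y,z,[(int(x),int(w[int(q[1]),int(q[0])][2]),int(w[int(q[1]),int(q[0])][0])) for x in xs for q in [proj('wrist',[x,y,z],s)] if 0<=q[0]<560 and 0<=q[1]<420])
a=cv2.imread('pics/f_a.png')
for X in([787,80,37],[787,80,49],[787,80,79],[787,80,130],[787,80,157]): print(X,proj('side',X))
r=a[125:190,345:420].max(2)
for i,l in enumerate(r): print(125+i,''.join(' .:-=+*#%@'[min(9,int(v)//26)] for v in l))
E
```

```text
100 12 [(455, 228, 147), (457, 228, 148), (459, 227, 147), (461, 227, 147), (463, 227, 147), (465, 226, 143), (467, 163, 147), (469, 160, 150), (471, 156, 151), (473, 153, 150), (475, 150, 149), (477, 149, 149), (479, 150, 150), (481, 146, 150), (483, 146, 151), (485, 145, 148), (487, 144, 147), (489, 141, 146), (491, 141, 146), (493, 142, 147), (495, 140, 146), (497, 141, 145), (499, 143, 149)]
120 12 [(455, 228, 145), (457, 227, 144), (459, 228, 145), (461, 229, 145), (463, 229, 144), (465, 228, 142), (467, 172, 141), (469, 151, 152), (471, 149, 150), (473, 147, 149), (475, 148, 149), (477, 146, 149), (479, 144, 148), (481, 145, 149), (483, 146, 150), (485, 146, 150), (487, 145, 148), (489, 145, 149), (491, 142, 146), (493, 140, 147), (495, 139, 144), (497, 141, 147), (499, 140, 144)]
160 26 [(455, 230, 146), (457, 230, 144), (459, 231, 143), (461, 230, 137), (463, 231, 139), (465, 230, 138), (467, 180, 104), (469, 193, 73), (471, 193, 73), (473, 192, 70), (475, 191, 70), (477, 192, 70), (479, 192, 73), (481, 192, 71), (483, 191, 71), (485, 191, 70), (487, 191, 70), (489, 192, 73),
[... 4722 characters left out ...]
==-::::::::::-----------===+==-==========++--==-::::::::::-+
182 **=============+=-::::::::::--------====================++=--=-:::::::::-=*
183 *+===============-::::::::::-===========================+++---::::::::::-+*
184 *+==============-::::::::::---===========================++=::::::::::::-+*
185 **+============--::::::::::---===-=======--===-=-=----=-=++=-:::::::::::=**
186 ***+===========-:::::::::::----------=-=--=-------------==++-::::::::::-+**
187 ***+=========---:::::::::::--------------------=-===--=-==+=-::::::::::=+**
188 ***+===---------:::::::::::------------------=-====------===::::::::::-+***
189 ***+=----------:::::::::::-----------=---------=-----------:::::::::::-+***
```

The board's near edge is 187 mm from the rack's near end (185 nominal) and the push ended on a hard stop. The finial's foot and belly silhouette sits where an upright finial at world x≈783–787 should appear, which is rack x≈115. The arm is clear, so I'm handing in.

```bash
python3 -c "
from cell import bot
print(bot.hand_in(), bot.read_state()['t'])"
```

```text
the job is handed in; nothing more can be done
the job is handed in; nothing more can be done
```

I lifted the finial out of the crate and stood it upright on the board's far half, at board x≈30 mm, with the board still out in front of the roof. I then pushed the board home at about 40 mm/s, backed the arm clear and handed in at t≈23.5 s. No verdict was reported.

**Last checks**
- **Board:** it hit a firm stop, with the pushing force rising from 8 to 30 N. Its near edge measured about 187 mm from the rack's near end, against 185 nominal.
- **Finial:** in the side image the lower part (foot and belly) is where an upright finial at rack x≈115 mm would appear. The roof hides its head, so I inferred from this that it is upright and did not see it whole. I had used my 12 viewed pictures, so this check and the board measurement were made on pixel values only.
- **Pot, bowl and bottle:** the pot was in its place in the crate in the picture taken after the lift. I did not check any of them again at the end; the arm did not go near them after that.

**What disagreed**
- **Fingertip height:** all three cameras put the fingertips some 35–40 mm behind the reported TCP, where the description has them at it. Because of that my first grip closed on the dome above the head. I opened, went 35 mm lower and gripped the head properly.
- **Pushing force:** the push also showed an upward force of 5–23 N on the tool, probably from the wider part of the fingers bearing on the board's edge.

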